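# Let the heater lid down on a finger

## Robot

A 6-joint arm with a two-finger parallel gripper is mounted at the origin on the work surface. World frame = base frame: x ahead of the robot, y to its left, z up, the work surface at z = 0. Lengths are in m, angles in rad, forces in N, time in s.
With the tool pointing down it reaches from about 0.25 to 0.85 m from the base axis. Payload 12.5 kg.
Tool frame: the origin (TCP) lies midway between the tips of the shut fingers; the grasp point (between the pads) lies 19 mm behind it; z points along the fingers, y is the line along which they close (so a half turn about z gives the same grasp; the last joint's range is limited). The gripper opens to 93 mm and grips with 3 to 60 N. Pads are 15 mm wide; open, the fingers measure 128 mm over their backs; the gripper's body (75 mm by 188 mm) begins 65 mm behind the grasp point.
Start: joints at [1.183, 0.351, 1.652, -0, 1.139, -0.085], TCP at [0.164, 0.525, 0.219] pointing down, gripper open.
Joint ranges: [-2.75, 2.75], [-0.79, 2.1], [0.01, 2.65], [-1.57, 4.71], [0.07, 3.14], [-2.87, 2.87]. Speed limits (rad/s): [2.22, 2.22, 2.79, 3.14, 3.14, 3.14].

## Interface

Orientations are given as a rotation vector (axis times angle).
In Python, from cell import arm gives the robot as it stands.
- The arm moves only by the tool play_rows, never from a script. Its argument "deltas" is a list of rows, each an object of numbers: "x", "y", "z": the shift along the world's x, y, z in m; "rx", "ry", "rz": the turn, a rotation vector about the world's x, y, z in degrees. In form: [{"x": .., "y": .., "z": .., "rx": .., "ry": .., "rz": ..}, ...]. A call has 1 to 12 rows; each row is the pose to reach, as a shift and turn from the pose commanded when the call began; what a row does not reach only later rows make up. A row lasts 1/8 s, in which the tool goes at most 62.5 mm and 10.7 degrees, less where a joint would pass 70% of its speed; a pose out of reach is approached as far as the arm can. A call with a gripper value outside its range is refused whole. "fingers" is the opening, from 0 (shut) to 1 (fully open), set as the call begins (left out, the last holds). The fingers move at their own pace and stop on an object; "squeeze" is the grip in N (left out, the last holds). Time passes only in rows, so rows that repeat a pose let the fingers close. It gives the time, the measured TCP pose, the force, the opening and the grip force at its end, in the units of the state.
- arm.read_state(): the state, without advancing time (a new reading comes with each control period).
- arm.get_image(name): name is "scene" or "top" or "wrist"; returns a dict with "color" (384x512x3 uint8, red, green, blue), "depth" (384x512 float32, m along the optical axis (not along the pixel's ray), 0 where there is no reading), "fx", "fy", "cx", "cy" (pixels), "origin" and "rotation" of the camera in the world; the wrist camera has in their place "tool_from_camera" (4x4, takes a point from camera to tool coordinates, whose origin is the TCP and whose axes are the flange's). Camera axes: x right, y up, looking along -z (the intrinsics and any distortion apply to the point x, -y, -z); pixel columns grow to the right and rows downward; lengths in m; the calibration is good to about 2 mm. A picture is of the moment at which its call begins: read the wrist's pose just before it.
- arm.job_done(): hands the job in; it is judged then, once.
Trained networks look in the newest picture that a camera, given by its name, has taken for a name from the list of things; names that differ only in an ending like _2 or _b are one class to them, and where a whole thing is asked for, a point or a joint stands for the part that bears it (a point fixed in the world has none). Each returns a list of dicts, best first, with "score" (0 to 1); they miss things now and then, are a little off and sometimes report something else, mostly with a low value. They report only what shows in the picture. A call takes as long as a camera call.
- arm.find_in(camera, thing): "centre" ([row, column] in pixels, amid what is visible of it).
- arm.mark_of(camera, thing): "centre" ([row, column] in pixels: a listed point, or the origin of a listed thing).
The state is a dict: "time_s": time; "qpos": joint angles; "dq": joint speeds; "joint_efforts": joint torques, N m; "ee_pos": TCP position; "tool_rot": TCP orientation; "wrist_force": force on the tool from outside, world axes, zero at the start; "torque": the same for the moment, N m; "gripper_width": opening from 0.0 (shut) to 1.0 (fully open); "finger_force": force on a finger pad.
Only numpy, scipy, OpenCV 4.12 (cv2) and the standard library are available. Lean on these libraries where they do the work, as an engineer would, in place of code of your own. Each camera call takes 0.05 s, during which the arm holds its last target. There are 200 camera calls.

## Task

The lid of the dry-block heater stands open. With a fingertip behind its upper edge, tip it forward past its balance so that it starts to fall by itself, catch it to a stop on a finger while it is still more than half open, then let it down on the finger, slowly and under control, until it is fully shut - the sample tubes inside must not be jolted, so it may never drop or slam, not even over the last centimetre. Do not pinch or force the lid, and leave the rack, the bottle and the jar beside the heater where they are.

Things in the scene. Friction and masses are not known exactly. Their poses are not given: they have to be found in the camera images.
- heater: grey bench-top dry-block heater with a white lid, fixed, 250 deep (x) x 210 wide (y). Origin: centre of the well at table height; its -x points to its front (control panel), +x to the hinge, z up. The well's front wall stands at x = -75 mm, 100 mm high; before it lies the lower sloping panel, from x = -75 mm (60 high) to x = -135 mm (42 high). The rear deck ends at x = +115 mm, 84 high
- lid (a joint): lid angle: 0 shut (level), 1.57 upright, 1.80 leaning back on its stop. Stiff, damped hinge; the thick lid balances at about 1.45: from 1.38 to 1.52 it stays where left, farther back it slowly sinks onto the stop, farther forward (below about 1.37) it falls shut, slowly at first, in 3 to 4 s, landing at 1.1 to 1.6 rad/s. 1.5 to 2 N upward at the lip carry it when nearly shut, less when steeper
- lid_hinge (a point): middle of the hinge axis (along the heater's y), 78 mm behind the heater's origin, 101 mm above the table; turns with the lid: x points from lip to hinge in the plane of the flat underside, z out of the lid's outer (top) face. The lid is a white slab, 210 wide, 160 from hinge to front edge, 20 thick, about 0.36 kg (varies 15 per cent)
- lid_lip (a point): middle of the outer edge of the lip, at the underside, 176 mm from the hinge axis (in front when shut, on top when open); axes as lid_hinge. The lip is 90 wide, 7 thick, flush with the underside, and sticks out 16 mm from the middle of the lid's front edge; shut, it overhangs the well's front wall by 23 mm, with free room under it down to the panel
- rack: loose aluminium tube rack, 120 x 90 x 75 mm (white tube caps to 103 mm), standing on the table at the heater's +y side; origin: centre of its underside. Leave alone
- bottle: loose white capped bottle, 56 mm diameter, 125 mm tall, standing on the table at the heater's -y side; origin: centre of its underside. Leave alone
- jar: loose amber jar, 52 mm diameter, 70 mm tall, standing on the table at the heater's -y side, nearer its front; origin: centre of its underside. Leave alone

How it is judged:
On the way, in this order (a step that is already met when the one before it is completed fails the run):
1. the lid is tipped forward past its balance (below 1.34 rad) (value of joint lid below 1.34 rad), for 0.05 s.
2. the lid is caught: at rest on a finger, tipped well forward but still more than half open (1.28 to 0.75 rad) (value of joint lid between 0.75 and 1.28 rad and velocity of joint lid between -0.1 and 0.1 rad/s and contact force between the fingers and lid above 0.1 N), for 0.15 s.
At the end, for the whole second after the job is handed in: the lid is shut (within 0.02 rad) and at rest; rack, bottle and jar stand upright within 15 mm of where they were (value of joint lid below 0.02 rad and velocity of joint lid between -0.05 and 0.05 rad/s and distance of each of rack, bottle, jar from where it was at the start of the episode below 0.015 m and angle between each of rack, bottle, jar's own z axis and vertical below 0.1 rad); the robot touches nothing.
It fails at once if the lid comes down faster than 0.8 rad/s (14 cm/s at the lip) when less than half open, down to the last 6 mm (value of joint lid between 0.035 and 0.7 rad and velocity of joint lid below -0.8 rad/s).
It fails at once if the lid is pinched or forced (more than 30 N from the fingers) (contact force between the fingers and lid above 30 N).
It fails at once if the rack, bottle or jar is moved or lifted (15 mm) (distance of any of rack, bottle, jar from where it was at the start of the episode above 0.015 m).
It also fails if it takes over 51 s, if anything falls off the work surface, if the arm or the gripper's body presses on something with over 40 N, if the wrist force passes 120 N, or if a joint passes its speed limit or range.

## Working session

There is one attempt and no reset: what is moved stays moved. The work goes in short steps, Python scripts to look and compute and a tool call to move; the robot and the scene stay as the last step left them, time stands still between calls to the robot, and variables do not carry over. Pictures are saved under pics/ and viewed, at most 10 in all, crops included, and the job is handed in when it is done.

Besides the shell and the picture viewer there is one more tool, called after ">>>" as a command line: name --argument value ..., lists and objects as JSON in quotes. play_rows: Moves the arm, as the interface text tells. Its arguments: {"type":"object","properties":{"deltas":{"type":"array"},"fingers":{"type":"number"},"squeeze":{"type":"number"}},"required":["deltas"]}

```bash
mkdir -p pics; ls; cat > h.py <<'E'
import numpy as np, cv2
from cell import arm
def px2w(im,rc,depth=None):
    r,c=int(round(rc[0])),int(round(rc[1]))
    d=im["depth"]
    if depth is None:
        p=d[max(0,r-2):r+3,max(0,c-2):c+3]; p=p[p>0]; depth=np.median(p) if p.size else np.nan
    v=np.array([(rc[1]-im["cx"])/im["fx"]*depth,-(rc[0]-im["cy"])/im["fy"]*depth,-depth])
    return np.array(im["origin"])+np.array(im["rotation"])@v
E
python3 - <<'E'
from h import *
np.set_printoptions(precision=4,suppress=True)
s=arm.read_state();print(s)
ims=[]
for n in("scene","top"):
    im=arm.get_image(n);cv2.imwrite(f"pics/{n}1.png",im["color"][:,:,::-1])
    print(n,im["origin"],im["rotation"])
    for t in("heater","lid","lid_hinge","lid_lip","rack","bottle","jar"):
        for f in("mark_of","find_in"):
            r=getattr(arm,f)(n,t)[:1]
            for q in r: print(t,f,np.round(q["centre"],1),round(q["score"],2),px2w(im,q["centre"]))
E
```

```text
pics
{'time_s': 0.0, 'qpos': array([ 1.1834,  0.3512,  1.6524,  0.    ,  1.1391, -0.0846]), 'dq': array([ 0.0001,  0.0011, -0.0002,  0.0009,  0.0011, -0.0016]), 'joint_efforts': array([  0.0006, -49.7335, -28.5249,   0.0699,   0.0259,  -0.0001]), 'ee_pos': array([0.1639, 0.5247, 0.2181]), 'tool_rot': array([-0.4738, -3.1054,  0.0018]), 'wrist_force': array([0.3872, 0.0025, 0.5842]), 'torque': array([-0.0009, -0.0256, -0.0289]), 'finger_force': 0.0, 'gripper_width': 0.9997263276492923}
scene [0.6076 0.4163 0.6575] [0.0575 0.8611 2.8644]
heater mark_of [185.1 230.4] 0.77 [-1.3848 -1.5761 -1.3349]
heater find_in [162.6 215.9] 0.77 [-1.4285 -1.6199 -1.3787]Traceback (most recent call last):
  File "<stdin>", line 10, in <module>
ValueError: it knows: bottle, heater, jar, lid_hinge, lid_lip, rack
```

```bash
sed -i 's/np.array(im\["rotation"\])@v/cv2.Rodrigues(np.array(im["rotation"],float))[0]@v/' h.py
python3 - <<'E'
from h import *
np.set_printoptions(precision=4,suppress=True)
for n in("scene","top"):
    im=arm.get_image(n);cv2.imwrite(f"pics/{n}2.png",im["color"][:,:,::-1])
    np.savez(f"{n}2.npz",**im)
    print(n,im["origin"],im["rotation"],im["fx"],im["cx"],im["cy"],[k for k in im])
    for t in("heater","lid_hinge","lid_lip","rack","bottle","jar"):
        for f in("mark_of","find_in"):
            r=getattr(arm,f)(n,t)[:1]
            for q in r: print(t,f,np.round(q["centre"],1),round(q["score"],2),px2w(im,q["centre"]))
E
```

```text
scene [0.6076 0.4163 0.6575] [0.0575 0.8611 2.8644] 384.33182953337433 251.01845520850443 190.62206904446995 ['color', 'depth', 'fx', 'fy', 'cx', 'cy', 'origin', 'rotation']
heater mark_of [187.4 232.8] 0.82 [0.584  0.0257 0.0783]
heater find_in [159.7 216.4] 0.64 [ 0.6067 -0.0402  0.0812]
lid_hinge mark_of [155.9 186.8] 0.58 [ 0.66   -0.0432  0.0996]
lid_hinge find_in [127.3 165.3] 0.74 [ 0.6791 -0.013   0.2121]
lid_lip mark_of [ 79.9 150.6] 0.69 [ 0.6877 -0.0523  0.2736]
lid_lip find_in [127.9 161.4] 0.81 [ 0.6829 -0.0007  0.2245]
rack mark_of [284.7 202.9] 0.77 [0.6535 0.1985 0.0761]
rack find_in [278.7 204.3] 0.91 [0.6486 0.1992 0.102 ]
bottle mark_of [124.4 225.3] 0.97 [ 0.5799 -0.1177  0.0917]
bottle find_in [ 97.1 222.8] 0.8 [ 0.5761 -0.1933  0.0939]
jar mark_of [127.6 269.7] 0.89 [ 0.4803 -0.1578  0.0223]
jar find_in [110.7 273.4] 0.8 [ 0.4725 -0.1645  0.0664]
top [0.3903 0.035  0.9673] [ 0.1592 -0.1249 -1.5891] 473.2762707288129 255.24844797274025 199.41618116420858 ['color', 'depth', 'fx', 'fy', 'cx', 'cy', 'origin', 'rotation']
heater mark_of [190.2 298.8] 0.98 [ 0.5677 -0.0307  0.0818]
heater find_in [163.8 305.5] 0.95 [ 0.621  -0.0462  0.0747]
lid_hinge mark_of [141.  304.9] 0.59 [ 0.6591 -0.0445  0.1001]
lid_hinge find_in [109.1 313.3] 0.64 [ 0.6821 -0.0513  0.2052]
lid_lip mark_of [ 83.4 314.5] 0.72 [ 0.6999 -0.0477  0.2691]
lid_lip find_in [108.9 312.5] 0.58 [ 0.6825 -0.0499  0.2053]
rack mark_of [160.5 197.7] 0.57 [0.6336 0.1636 0.0735]
rack find_in [157.  195.3] 0.7 [0.6347 0.1651 0.0955]
bottle mark_of [189.5 382.6] 0.77 [ 0.5648 -0.1892  0.0827]
bottle find_in [186.9 389.2] 0.77 [ 0.5665 -0.1981  0.0973]
jar mark_of [246.9 377.5] 0.94 [ 0.4575 -0.1754  0.0697]
jar find_in [243.5 379.4] 0.82 [ 0.4638 -0.1792  0.0704]
```

View pics/scene2.png

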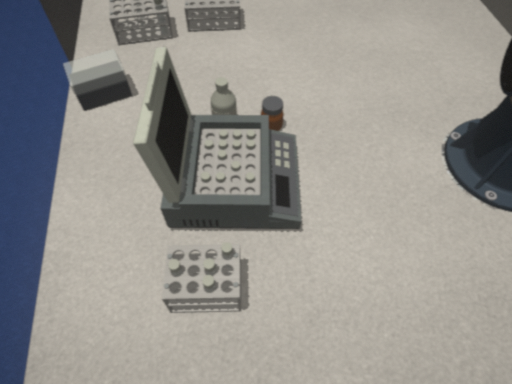

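View pics/top2.png

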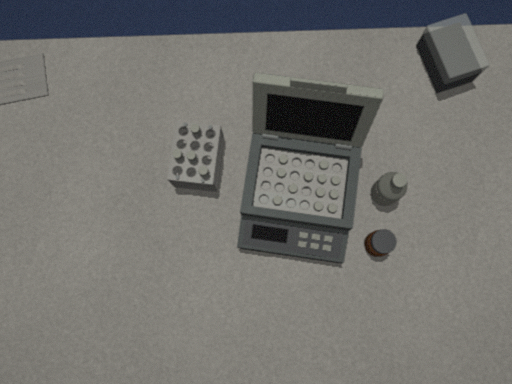

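The pictures show the heater right of centre, with its lid open at the back (top view: lip at about row 83, column 314). The rack stands at +y, the bottle and jar at -y. The lid looks to be near its stop. Next I fit the yaw, hinge and lid angle from depth.

```bash
python3 - <<'E'
from h import *
np.set_printoptions(precision=4,suppress=True)
for n in("top","scene"):
    im=dict(np.load(f"{n}2.npz")); d=im["depth"]
    R=cv2.Rodrigues(im["rotation"])[0]
    rr,cc=np.mgrid[:384,:512]
    P=np.stack([(cc-im["cx"])/im["fx"]*d,-(rr-im["cy"])/im["fy"]*d,-d],-1)@R.T+im["origin"]
    P=P[(d>0)]
    m=(P[:,2]>.12)&(P[:,2]<.3)&(P[:,0]>.62)&(P[:,0]<.76)&(abs(P[:,1]+.045)<.12)
    L=P[m]
    # plane by iterated SVD, inner face
    Q=L
    if n=="top":
      for t in(.03,.012,.005,.003,.003):
        c=Q.mean(0);nv=np.linalg.svd(Q-c,full_matrices=False)[2][2]
        Q=L[abs((L-c)@nv)<t]
      nv*=np.sign(-nv[0]); print("inner normal",nv,"yaw",np.degrees(np.arctan2(nv[1],nv[0]))-180,"angle from level",np.pi/2+np.arcsin(nv[2]),c,len(Q))
    e=L[L[:,2]>np.percentile(L[:,2],98)];print(n,"top pts",e.mean(0),L[:,2].max())
    # heater body rim z~.1
    m=(abs(P[:,2]-.098)<.006)&(P[:,0]>.45)&(P[:,0]<.7)&(abs(P[:,1]+.04)<.125)
    rect=cv2.minAreaRect(P[m][:,:2].astype(np.float32));print("rim",rect,m.sum(),P[m].mean(0))
    m=(P[:,2]>.035)&(P[:,2]<.12)&(P[:,0]>.4)&(P[:,0]<.72)&(abs(P[:,1]+.04)<.115)
    print("body",cv2.minAreaRect(P[m][:,:2].astype(np.float32)))
E
```

```text
inner normal [-0.9576  0.1631  0.2377] yaw -9.666718632624452 angle from level 1.8107455989990338 [ 0.6817 -0.0517  0.2011] 6234
top top pts [ 0.7003 -0.0562  0.2715] 0.2740587117979951
rim ((0.5850656032562256, -0.034841060638427734), (0.2104467749595642, 0.15667958557605743), 80.25904846191406) 3786 [ 0.5848 -0.0375  0.0989]
body ((0.5582458972930908, -0.03031466156244278), (0.2103344202041626, 0.22192193567752838), 80.39525604248047)
scene top pts [ 0.6863 -0.0461  0.2747] 0.2760230106083733
rim ((0.5935075283050537, -0.03325572609901428), (0.21373268961906433, 0.1700141727924347), 79.75155639648438) 3286 [ 0.5902 -0.0192  0.0986]
body ((0.5737410187721252, -0.030095279216766357), (0.21299347281455994, 0.25020140409469604), 80.32489776611328)
```

>>> play_rows --deltas '[{"z": 0.05},{"z": 0.1},{"z": 0.15},{"z": 0.15}]' --fingers 0.75 --squeeze 20

```text
validation failed for argument at $.de...
```

>>> play_rows --deltas '[{"x": 0,"y": 0,"z": 0.06,"rx": 0,"ry": 0,"rz": 0},{"x": 0.02,"y": -0.02,"z": 0.11,"rx": 0,"ry": 0,"rz": -5},{"x": 0.05,"y": -0.06,"z": 0.14,"rx": 0,"ry": 0,"rz": -12},{"x": 0.09,"y": -0.1,"z": 0.16,"rx": 0,"ry": 0,"rz": -20},{"x": 0.13,"y": -0.14,"z": 0.16,"rx": 0,"ry": 0,"rz": -28},{"x": 0.17,"y": -0.18,"z": 0.16,"rx": 0,"ry": 0,"rz": -36},{"x": 0.21,"y": -0.22,"z": 0.16,"rx": 0,"ry": 0,"rz": -44},{"x": 0.25,"y": -0.26,"z": 0.16,"rx": 0,"ry": 0,"rz": -52},{"x": 0.29,"y": -0.3,"z": 0.16,"rx": 0,"ry": 0,"rz": -60},{"x": 0.33,"y": -0.34,"z": 0.16,"rx": 0,"ry": 0,"rz": -68},{"x": 0.37,"y": -0.38,"z": 0.16,"rx": 0,"ry": 0,"rz": -76},{"x": 0.41,"y": -0.42,"z": 0.16,"rx": 0,"ry": 0,"rz": -82.3}]' --fingers 0.75 --squeeze 20

```text
time_s: 2.95
ee_pos: [0.5751, 0.1034, 0.3787]
tool_rot: [2.405, 2.022, 0.0]
wrist_force: [0.1, -0.1, 0.4]
gripper_width: 0.752
finger_force: 0.0
```

>>> play_rows --deltas '[{"x": 0.03,"y": -0.04,"z": 0},{"x": 0.07,"y": -0.085,"z": 0},{"x": 0.105,"y": -0.125,"z": 0},{"x": 0.13,"y": -0.157,"z": 0},{"x": 0.13,"y": -0.157,"z": 0},{"x": 0.13,"y": -0.157,"z": 0}]'

```text
validation failed for argument at $.de...
```

```bash
python3 - <<'E'
from h import *
np.set_printoptions(precision=4,suppress=True)
s=arm.read_state();print(s["ee_pos"],s["qpos"])
a=arm.get_image("scene");b=arm.get_image("top")
cv2.imwrite("pics/s3.png",np.vstack([a["color"][20:280,100:400],b["color"][20:280,150:450]])[:,:,::-1])
E
```

```text
[0.5751 0.1034 0.3787] [0.0982 0.3082 1.3224 0.0001 1.5108 0.2708]
```

View pics/s3.png

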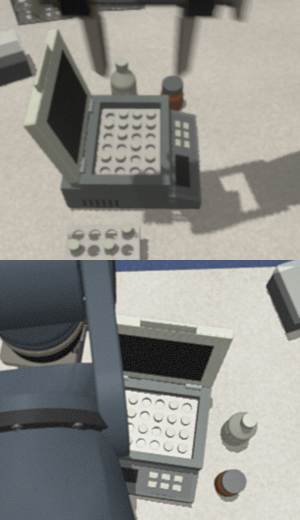

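The gripper is in view at the edges, with the lid still leaning back and the tops clear. My last move was refused because every row needs all six keys.

>>> play_rows --deltas '[{"x": 0.03,"y": -0.04,"z": 0,"rx": 0,"ry": 0,"rz": 0},{"x": 0.07,"y": -0.085,"z": 0,"rx": 0,"ry": 0,"rz": 0},{"x": 0.105,"y": -0.125,"z": 0,"rx": 0,"ry": 0,"rz": 0},{"x": 0.13,"y": -0.157,"z": 0,"rx": 0,"ry": 0,"rz": 0},{"x": 0.13,"y": -0.157,"z": 0,"rx": 0,"ry": 0,"rz": 0},{"x": 0.13,"y": -0.157,"z": 0,"rx": 0,"ry": 0,"rz": 0}]'

```text
time_s: 3.8
ee_pos: [0.7036, -0.0512, 0.3786]
tool_rot: [-2.399, -2.027, -0.0]
wrist_force: [-0.7, 0.6, 0.1]
gripper_width: 0.749
finger_force: 0.0
```

```bash
python3 - <<'E'
from h import *
np.set_printoptions(precision=4,suppress=True)
s=arm.read_state();print(s["time_s"],s["ee_pos"],s["qpos"],s["tool_rot"])
a=arm.get_image("scene");b=arm.get_image("top")
print(arm.mark_of("scene","lid_lip")[:1])
cv2.imwrite("pics/s4.png",np.hstack([a["color"][0:280,80:400],b["color"][0:280,150:450]])[:,:,::-1])
# planar kinematics: r=a+L1 s2+L2 s23 , z+... (tool down const)
from scipy.optimize import least_squares
D=[([.3512,1.6524],np.hypot(.1639,.5247),.2181),([.3082,1.3224],np.hypot(.5751,.1034),.3787),(s["qpos"][1:3],np.hypot(*s["ee_pos"][:2]),s["ee_pos"][2])]
f=lambda p:np.ravel([[p[0]+p[1]*np.sin(q[0])+p[2]*np.sin(q[0]+q[1])-r,p[3]+p[1]*np.cos(q[0])+p[2]*np.cos(q[0]+q[1])-z] for q,r,z in D])
o=least_squares(f,[0,.5,.5,.0]);print(o.x,o.fun)
E
```

```text
3.8 [ 0.7036 -0.0512  0.3786] [-0.1387  0.5738  0.9311  0.0003  1.637   0.0291] [-2.3994 -2.0273 -0.    ]
[{'centre': [83.5, 139.1], 'score': 0.65}]
[-0.0242  0.5276  0.4422 -0.0943] [ 0.0091 -0.0025 -0.007   0.0033 -0.002  -0.0007]
```

View pics/s4.png

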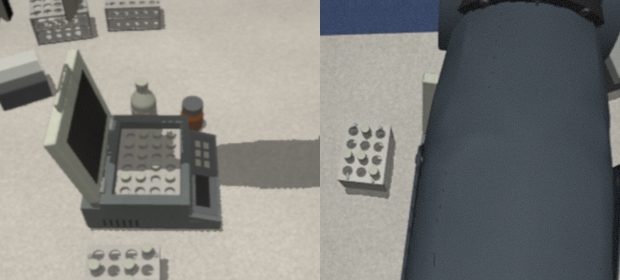

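The lid is still leaning back, with its lip near (84, 139) in the scene view. I tilt the tool in free air to learn the tool length and the tilt limits.

>>> play_rows --deltas '[{"x": 0,"y": 0,"z": 0.01,"rx": -1.7,"ry": -9.9,"rz": 0},{"x": 0,"y": 0,"z": 0.01,"rx": -3.4,"ry": -19.7,"rz": 0},{"x": 0,"y": 0,"z": 0.01,"rx": -5,"ry": -29.6,"rz": 0},{"x": 0,"y": 0,"z": 0.01,"rx": -5,"ry": -29.6,"rz": 0},{"x": 0,"y": 0,"z": 0.01,"rx": -5,"ry": -29.6,"rz": 0}]' --fingers 0.85

```text
time_s: 4.58
ee_pos: [0.7043, -0.0517, 0.39]
tool_rot: [2.066, 1.745, 0.468]
wrist_force: [0.7, 0.9, 0.7]
gripper_width: 0.85
finger_force: 0.0
```

```bash
cat > kin.py <<'E'
from h import *
from scipy.optimize import least_squares
from scipy.spatial.transform import Rotation as Ro
D=[([1.1834,.3512,1.6524,0,1.1391,-.0846],[.1639,.5247,.2181]),([.0982,.3082,1.3224,.0001,1.5108,.2708],[.5751,.1034,.3787]),([-.1387,.5738,.9311,.0003,1.637,.0291],[.7036,-.0512,.3786])]
def fk(q,p):
    # p: d(base height),L1,offset e (perp at elbow),L2,L3
    z=lambda a:Ro.from_euler('z',a); y=lambda a:Ro.from_euler('y',a)
    R=z(q[0])*y(q[1]); x=np.array([0,0,p[0]])+z(q[0]).apply([p[5],0,0])+R.apply([0,0,p[1]])
    R=R*y(q[2]); x=x+R.apply([p[2],0,p[3]])
    R=R*z(q[3])*y(q[4]); x=x+R.apply([0,0,p[4]])
    return x,R*z(q[5])
def fit(D):
    return least_squares(lambda p:np.r_[np.ravel([fk(q,p)[0]-x for q,x in D]),p[5]*1e-3],[.2,.53,0,.44,.3,0])
E
python3 - <<'E'
from kin import *
np.set_printoptions(precision=4,suppress=True)
s=arm.read_state();print(s["time_s"],s["ee_pos"],s["qpos"],s["tool_rot"])
D.append((s["qpos"],s["ee_pos"]))
o=fit(D);print(o.x,np.abs(o.fun).max()); np.save("p.npy",o.x)
x,R=fk(s["qpos"],o.x);print(R.as_rotvec())
E
```

```text
4.575 [ 0.7043 -0.0517  0.39  ] [-0.1324  0.2856  1.412  -0.0215  0.9215  0.0441] [2.066  1.7451 0.4676]
[0.2595 0.4827 0.0419 0.4376 0.2728 0.0026] 0.04617188116491401
[ 0.2198  2.6107 -0.0579]
```

```bash
sed -i 's/\[p\[5\],0,0\]/[p[5],p[6],0]/; s/\.3,0\])/.3,0,.046])/; s/R\*z(q\[5\])/R*z(q[5]-np.pi\/2)/; s/,\[\.6/,[.6/' kin.py
cat >> kin.py <<'E'
def ik(x,R,p,q0):
    f=lambda q:np.r_[(fk(q,p)[0]-x)*10,(R.inv()*fk(q,p)[1]).as_rotvec()]
    lo=[-2.75,-.79,.01,-1.57,.07,-2.87];hi=[2.75,2.1,2.65,4.71,3.14,2.87]
    return least_squares(f,np.clip(q0,np.array(lo)+.01,hi),bounds=(lo,hi))
EX=np.array([.9857,-.168,0]);EZ=np.array([0,0,1.]);H=np.array([.6605,-.045,.101]);EY=np.cross(EZ,EX)
def w(X,Z): return H+X*EX+Z*EZ
def tool(phi): # cols x,y,z ; y=opening dir (rear finger +)
    t=np.sin(phi)*EX-np.cos(phi)*EZ; y=np.cos(phi)*EX+np.sin(phi)*EZ
    return Ro.from_matrix(np.c_[np.cross(y,t),y,t])
def tcp(th,phi,s,wd): # lip edge on front finger face, s above tip
    P=.176*np.array([-np.cos(th),np.sin(th)]); o=np.array([np.cos(phi),np.sin(phi)]); t=np.array([np.sin(phi),-np.cos(phi)])
    return P+s*t+wd/2*o
E
python3 - <<'E'
from kin import *
np.set_printoptions(precision=3,suppress=True)
s=arm.read_state();D.append((s["qpos"],s["ee_pos"]))
o=fit(D);p=o.x;print(p,np.abs(o.fun).max()); np.save("p.npy",p)
x,R=fk(s["qpos"],p);print(R.as_rotvec(),s["tool_rot"],tool(np.radians(30)).as_rotvec())
q=s["qpos"]
for th in(1.0,.7,.4,.2,0,-.06):
  for ph in(0,15,25,30,35,40,45):
    T=w(*tcp(th,np.radians(ph),.012,.079)); r=ik(T,tool(np.radians(ph)),p,q)
    print(th,ph,T,"err",round(r.cost**.5*1000,2),r.x)
E
```

```text
[ 0.259  0.487  0.041  0.438  0.278 -0.     0.046] 1.818868706987553e-05
[-1.774  2.1   -0.561] [2.066 1.745 0.468] [2.066 1.744 0.467]
1.0 0 [ 0.606 -0.036  0.237] err 129.0 [-0.079  0.434  1.487 -0.124  1.208 -2.87 ]
1.0 15 [ 0.607 -0.036  0.248] err 93.13 [-0.074  0.307  1.672 -0.167  0.893 -2.87 ]
1.0 25 [ 0.607 -0.036  0.255] err 65.76 [-0.079  0.235  1.793 -0.193  0.674 -2.87 ]
1.0 30 [ 0.606 -0.036  0.258] err 51.33 [-0.085  0.203  1.853 -0.204  0.56  -2.87 ]
1.0 35 [ 0.605 -0.036  0.262] err 36.48 [-0.092  0.176  1.912 -0.215  0.444 -2.87 ]
1.0 40 [ 0.604 -0.035  0.265] err 21.24 [-0.102  0.152  1.97  -0.226  0.324 -2.87 ]
1.0 45 [ 0.603 -0.035  0.269] err 5.63 [-0.114  0.134  2.026 -0.236  0.2   -2.87 ]
0.7 0 [ 0.567 -0.029  0.202] err 117.99 [-0.073  0.397  1.632 -0.131  1.101 -2.87 ]
0.7 15 [ 0.568 -0.029  0.213] err 80.77 [-0.072  0.275  1.807 -0.171  0.791 -2.87 ]
0.7 25 [ 0.568 -0.029  0.22 ] err 52.99 [-0.08   0.206  1.924 -0.195  0.573 -2.87 ]
0.7 30 [ 0.567 -0.029  0.224] err 38.43 [-0.087  0.177  1.982 -0.207  0.46  -2.87 ]
0.7 35 [ 0.566 -0.029  0.227] err 23.47 [-
[... 1848 characters left out ...]
57   0.07  -1.508]
0 45 [ 0.523 -0.022  0.12 ] err 113.74 [-0.092  0.286  2.229 -1.57   0.07  -1.508]
-0.06 0 [ 0.526 -0.022  0.078] err 91.59 [-0.072  0.5    1.834 -0.149  0.797 -2.87 ]
-0.06 15 [ 0.528 -0.022  0.089] err 48.3 [-0.085  0.401  2.007 -0.189  0.468 -2.87 ]
-0.06 25 [ 0.528 -0.022  0.096] err 16.28 [-0.104  0.355  2.118 -0.215  0.233 -2.87 ]
-0.06 30 [ 0.527 -0.022  0.1  ] err 0.0 [-0.117  0.34   2.172 -0.241  0.11  -2.857]
-0.06 35 [ 0.526 -0.022  0.103] err 22.18 [-0.093  0.335  2.214 -1.57   0.07  -1.508]
-0.06 40 [ 0.525 -0.022  0.107] err 70.37 [-0.093  0.323  2.218 -1.57   0.07  -1.507]
-0.06 45 [ 0.523 -0.022  0.11 ] err 126.49 [-0.092  0.31   2.223 -1.57   0.07  -1.506]
```

>>> play_rows --deltas '[{"x": 0,"y": 0,"z": 0,"rx": 1.7,"ry": 9.9,"rz": 0},{"x": 0.001,"y": 0,"z": 0,"rx": 3.4,"ry": 19.7,"rz": 0},{"x": 0.001,"y": 0,"z": -0.01,"rx": 5,"ry": 29.6,"rz": 0},{"x": 0.001,"y": 0,"z": -0.04,"rx": 5,"ry": 29.6,"rz": 0},{"x": 0.001,"y": 0,"z": -0.07,"rx": 5,"ry": 29.6,"rz": 0},{"x": 0.001,"y": 0,"z": -0.1,"rx": 5,"ry": 29.6,"rz": 0},{"x": 0.001,"y": 0,"z": -0.13,"rx": 5,"ry": 29.6,"rz": 0},{"x": 0.001,"y": 0,"z": -0.157,"rx": 5,"ry": 29.6,"rz": 0},{"x": 0.001,"y": 0,"z": -0.157,"rx": 5,"ry": 29.6,"rz": 0}]' --fingers 1

```text
time_s: 5.7
ee_pos: [0.705, -0.052, 0.2298]
tool_rot: [-2.397, -2.024, 0.005]
wrist_force: [-0.0, 0.1, 0.6]
gripper_width: 0.999
finger_force: 0.0
```

```bash
sed -i 's/q\[5\]-np.pi/q[5]+np.pi/; s/def tool(phi):/def tool(phi,EX=EX):/' kin.py
python3 - <<'E'
from kin import *
np.set_printoptions(precision=3,suppress=True)
p=np.load("p.npy")
s=arm.read_state();print(s["time_s"],s["ee_pos"],s["tool_rot"],s["wrist_force"],s["gripper_width"])
d=s["ee_pos"]-H;print("X,Y,Z",d@EX,d@EY,d[2])
q=s["qpos"];print(q,fk(q,p)[1].as_rotvec())
for yaw in(-9.67,-5):
  ex=np.array([np.cos(np.radians(yaw)),np.sin(np.radians(yaw)),0])
  for th,ph in((1.0,0),(.8,15),(.6,25),(.4,25),(.2,25),(.2,30),(0,20),(0,25),(0,30),(-.06,25)):
    T=w(*tcp(th,np.radians(ph),.016,.093)); r=ik(T,tool(np.radians(ph),ex),p,[-.1,.3,2,0,.4,0])
    print(yaw,th,ph,T,"err",round(r.cost**.5*1000,2),r.x)
a=arm.get_image("scene");cv2.imwrite("pics/s5.png",a["color"][:,:,::-1])
E
```

```text
5.7 [ 0.705 -0.052  0.23 ] [-2.397 -2.024  0.005] [-0.028  0.146  0.643] 0.9991990628372969
X,Y,Z 0.04501130846337322 0.0006102266842100999 0.1288316766892802
[-0.139  0.639  1.169  0.     1.339  0.029] [-2.397 -2.024  0.005]
-9.67 1.0 0 [ 0.613 -0.037  0.233] err 0.0 [-0.136  0.454  1.461 -0.     1.227  0.033]
-9.67 0.8 15 [ 0.588 -0.033  0.224] err 0.0 [-0.13   0.297  1.739 -0.014  0.844  0.047]
-9.67 0.6 25 [ 0.566 -0.029  0.206] err 0.0 [-0.124  0.22   1.94  -0.037  0.546  0.072]
-9.67 0.4 25 [ 0.549 -0.026  0.175] err 0.0 [-0.122  0.238  2.01  -0.045  0.458  0.083]
-9.67 0.2 25 [ 0.539 -0.024  0.141] err 0.0 [-0.121  0.28   2.062 -0.057  0.364  0.097]
-9.67 0.2 30 [ 0.538 -0.024  0.145] err 0.0 [-0.118  0.259  2.118 -0.105  0.243  0.146]
-9.67 0 20 [ 0.535 -0.024  0.102] err 0.0 [-0.123  0.366  2.036 -0.041  0.391  0.081]
-9.67 0 25 [ 0.535 -0.024  0.106] err 0.0 [-0.12   0.344  2.093 -0.077  0.27   0.118]
-9.67 0 30 [ 0.535 -0.024  0.11 ] err 0.0 [-0.118  0.327  2.149 -0.177  0.145  0.22 ]
-9.67 -0.06 25 [ 0.536 -0.024  0.096] err 0.0 [-0.12   0.366  2.098 -0.085  0.243  0.126]
-5 1.0 0 [ 0.613 -0.037  0.233] err 0.0 [-0.136  0.454  1.461 -0.     1.227 -0.049]
-5 0.8 15 [ 0.588 -0.033  0.224] err 0.0 [-0.141  0.296  1.741  0.019  0.844 -0.064]
-5 0.6 25 [ 0.566 -0.029  0.206] err 0.0 [-0.145  0.218  1.943  0.047  0.546 -0.093]
-5 0.4 25 [ 0.549 -0.026  0.175] err 0.0 [-0.144  0.237  2.012  0.054  0.458 -0.1  ]
-5 0.2 25 [ 0.539 -0.024  0.141] err 0.0 [-0.144  0.279  2.064  0.067  0.364 -0.114]
-5 0.2 30 [ 0.538 -0.024  0.145] err 0.0 [-0.147  0.257  2.121  0.123  0.243 -0.171]
-5 0 20 [ 0.535 -0.024  0.102] err 0.0 [-0.141  0.365  2.038  0.048  0.39  -0.094]
-5 0 25 [ 0.535 -0.024  0.106] err 0.0 [-0.143  0.342  2.095  0.089  0.27  -0.137]
-5 0 30 [ 0.535 -0.024  0.11 ] err 0.0 [-0.146  0.325  2.152  0.206  0.145 -0.255]
-5 -0.06 25 [ 0.536 -0.024  0.096] err 0.0 [-0.143  0.365  2.1    0.099  0.242 -0.147]
```

View pics/s5.png

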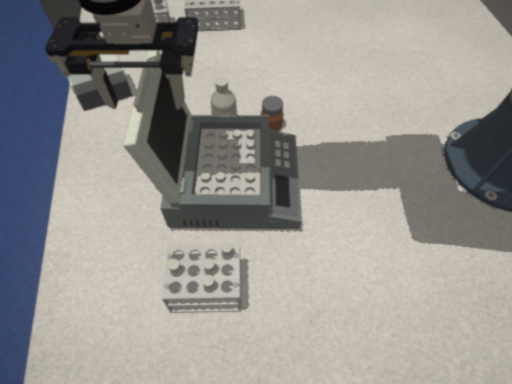

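The fingers straddle the lid edge: front finger at about (80, 178), rear finger at about (90, 103). Next I push with the rear finger.

>>> play_rows --deltas '[{"x": -0.0099,"y": 0.0017,"z": 0,"rx": 0,"ry": 0,"rz": 0},{"x": -0.0197,"y": 0.0034,"z": 0,"rx": 0,"ry": 0,"rz": 0},{"x": -0.0296,"y": 0.005,"z": 0,"rx": 0,"ry": 0,"rz": 0},{"x": -0.0375,"y": 0.0064,"z": 0,"rx": 0,"ry": 0,"rz": 0},{"x": -0.0453,"y": 0.0077,"z": 0,"rx": 0,"ry": 0,"rz": 0},{"x": -0.0532,"y": 0.0091,"z": 0,"rx": 0,"ry": 0,"rz": 0},{"x": -0.061,"y": 0.0104,"z": 0,"rx": 0,"ry": 0,"rz": 0},{"x": -0.068,"y": 0.0116,"z": 0,"rx": 0,"ry": 0,"rz": 0},{"x": -0.075,"y": 0.0128,"z": 0,"rx": 0,"ry": 0,"rz": 0},{"x": -0.081,"y": 0.0138,"z": 0,"rx": 0,"ry": 0,"rz": 0},{"x": -0.0857,"y": 0.0146,"z": 0,"rx": 0,"ry": 0,"rz": 0},{"x": -0.0887,"y": 0.0151,"z": 0,"rx": 0,"ry": 0,"rz": 0}]'

```text
time_s: 7.25
ee_pos: [0.6159, -0.0369, 0.2316]
tool_rot: [-2.4, -2.027, 0.0]
wrist_force: [0.5, -1.0, -0.2]
gripper_width: 0.999
finger_force: 0.2
```

```bash
cat > look.py <<'E'
import sys
from kin import *
np.set_printoptions(precision=4,suppress=True)
s=arm.read_state();d=s["ee_pos"]-H
print(s["time_s"],"X,Y,Z",d@EX,d@EY,d[2],"F",s["wrist_force"],"w",s["gripper_width"],"ff",s["finger_force"],"rot",s["tool_rot"])
im=arm.get_image("scene");cv2.imwrite(f"pics/{sys.argv[1]}.png",im["color"][:,:,::-1])
# lid plane from the depth: points of white lid, away from gripper (Y>30mm side)
dd=im["depth"];R=cv2.Rodrigues(np.array(im["rotation"]))[0];rr,cc=np.mgrid[:384,:512]
P=(np.stack([(cc-im["cx"])/im["fx"]*dd,-(rr-im["cy"])/im["fy"]*dd,-dd],-1)@R.T+im["origin"])[dd>0]-H
X,Y,Z=P@EX,P@EY,P[:,2]
m=(Y>.06)&(Y<.11)&(Z>.03)&(Z<.19)&(abs(X)<.2)
r=np.hypot(X,Z);a=np.arctan2(Z,-X)
k=m&(r>.08)&(r<.165)
print(k.sum(),"angle pct",np.percentile(a[k],[2,10,25,50,75,90]) if k.sum() else None)
E
python3 look.py s6
```

```text
7.25 X,Y,Z -0.04530116319265261 0.0005357693715891336 0.1305649485119063 F [ 0.5372 -0.9726 -0.1511] w 0.9994189511658953 ff 0.20139731699600816 rot [-2.4002 -2.0266  0.0003]
942 angle pct [1.4047 1.4146 1.4323 1.474  1.5149 1.5428]
```

>>> play_rows --deltas '[{"x": -0.006,"y": 0.001,"z": 0,"rx": 0,"ry": 0,"rz": 0},{"x": -0.011,"y": 0.0019,"z": 0,"rx": 0,"ry": 0,"rz": 0},{"x": -0.015,"y": 0.0026,"z": 0,"rx": 0,"ry": 0,"rz": 0},{"x": -0.015,"y": 0.0026,"z": 0,"rx": 0,"ry": 0,"rz": 0},{"x": -0.012,"y": 0.002,"z": 0,"rx": 0,"ry": 0,"rz": 0},{"x": -0.007,"y": 0.0012,"z": 0,"rx": 0,"ry": 0,"rz": 0},{"x": -0.003,"y": 0.0005,"z": 0,"rx": 0,"ry": 0,"rz": 0},{"x": 0,"y": 0,"z": 0,"rx": 0,"ry": 0,"rz": 0},{"x": 0,"y": 0,"z": 0,"rx": 0,"ry": 0,"rz": 0},{"x": 0,"y": 0,"z": 0,"rx": 0,"ry": 0,"rz": 0},{"x": 0,"y": 0,"z": 0,"rx": 0,"ry": 0,"rz": 0},{"x": 0,"y": 0,"z": 0,"rx": 0,"ry": 0,"rz": 0}]'

```text
time_s: 8.8
ee_pos: [0.6162, -0.0369, 0.2317]
tool_rot: [2.4, 2.027, 0.0]
wrist_force: [0.3, -0.4, -0.7]
gripper_width: 1.0
finger_force: 0.0
```

```bash
python3 look.py s7
```

```text
8.8 X,Y,Z -0.04498745065831977 0.0005305144648231934 0.13071917265858038 F [ 0.2611 -0.4005 -0.6885] w 1.0001691179952241 ff 0.0 rot [2.4003 2.0267 0.0001]
1133 angle pct [1.0695 1.0893 1.1227 1.1747 1.2142 1.2557]
```

View pics/s7.png

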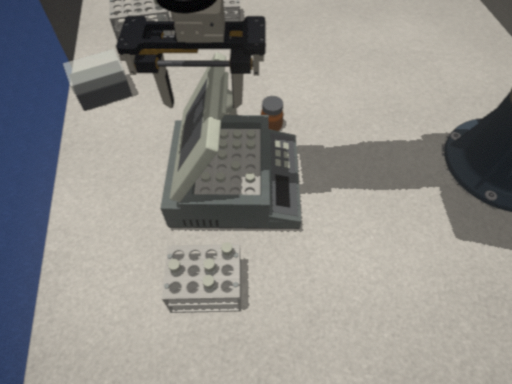

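The lid is falling freely, at about 1.07 rad. Its lip, near (70, 215), is close to the front finger. I hold the pose to catch it.

>>> play_rows --deltas '[{"x": 0,"y": 0,"z": 0,"rx": 0,"ry": 0,"rz": 0},{"x": 0,"y": 0,"z": 0,"rx": 0,"ry": 0,"rz": 0},{"x": 0,"y": 0,"z": 0,"rx": 0,"ry": 0,"rz": 0},{"x": 0,"y": 0,"z": 0,"rx": 0,"ry": 0,"rz": 0},{"x": 0,"y": 0,"z": 0,"rx": 0,"ry": 0,"rz": 0},{"x": 0,"y": 0,"z": 0,"rx": 0,"ry": 0,"rz": 0},{"x": 0,"y": 0,"z": 0,"rx": 0,"ry": 0,"rz": 0},{"x": 0,"y": 0,"z": 0,"rx": 0,"ry": 0,"rz": 0}]'

```text
time_s: 9.85
ee_pos: [0.6163, -0.0369, 0.2317]
tool_rot: [2.4, 2.027, 0.0]
wrist_force: [-0.6, 0.2, 0.7]
gripper_width: 1.0
finger_force: 0.4
```

```bash
python3 look.py s8; python3 - <<'E'
from kin import *
p=np.load("p.npy");s=arm.read_state()
# plan from theta=1.02 , s=.020
T0=None;q=s["qpos"]
for i in range(0,49):
    u=i/48; th=1.02*(1-u)-.0*u; ph=np.radians(min(25,25*u/.6)); sd=.020+(.016-.020)*u
    T=w(*tcp(th,ph,sd,.093)); r=ik(T,tool(ph),p,q); q2=r.x
    if T0 is None:T0=T
    if i%4==0: print(i,round(th,3),round(np.degrees(ph),1),np.round((T-s["ee_pos"])*1000,1),round(r.cost**.5*1000,2),np.round(np.abs(q2-q).max(),3))
    q=q2
E
```

```text
9.85 X,Y,Z -0.044939568282701695 0.0005266002647406767 0.13065096539062335 F [-0.5654  0.1949  0.7196] w 1.0000825069807353 ff 0.3838589508086443 rot [2.4004 2.0267 0.    ]
1179 angle pct [1.0248 1.0448 1.0791 1.1346 1.1717 1.2104]
0 1.02 0.0 [-0.7 -0.4 -0.7] 0.0 0.003
4 0.935 3.5 [-11.9   1.5  -5.9] 0.0 0.025
8 0.85 6.9 [-22.5   3.3 -12. ] 0.0 0.025
12 0.765 10.4 [-32.5   5.  -19.1] 0.0 0.026
16 0.68 13.9 [-41.8   6.6 -26.9] 0.0 0.027
20 0.595 17.4 [-50.3   8.  -35.6] 0.0 0.027
24 0.51 20.8 [-58.    9.4 -45. ] 0.0 0.028
28 0.425 24.3 [-64.9  10.5 -55.1] 0.0 0.029
32 0.34 25.0 [-70.6  11.5 -68. ] 0.0 0.01
36 0.255 25.0 [-75.   12.2 -82. ] 0.0 0.01
40 0.17 25.0 [-78.3  12.8 -96.3] 0.0 0.01
44 0.085 25.0 [ -80.3   13.1 -110.9] 0.0 0.01
48 0.0 25.0 [ -81.1   13.3 -125.5] 0.0 0.01
```

Caught: the lid is at rest at about 1.02 rad with contact force on the finger, which matches the model. Now I lower it in stages.

>>> play_rows --deltas '[{"x": -0.0028,"y": 0.0004,"z": -0.0014,"rx": -0.15,"ry": -0.85,"rz": 0},{"x": -0.0057,"y": 0.0008,"z": -0.0028,"rx": -0.29,"ry": -1.7,"rz": 0},{"x": -0.0088,"y": 0.0011,"z": -0.0043,"rx": -0.44,"ry": -2.6,"rz": 0},{"x": -0.0119,"y": 0.0015,"z": -0.0059,"rx": -0.58,"ry": -3.4,"rz": 0},{"x": -0.0146,"y": 0.002,"z": -0.0074,"rx": -0.73,"ry": -4.3,"rz": 0},{"x": -0.0172,"y": 0.0024,"z": -0.0089,"rx": -0.87,"ry": -5.1,"rz": 0},{"x": -0.0199,"y": 0.0029,"z": -0.0104,"rx": -1.0,"ry": -6.0,"rz": 0},{"x": -0.0225,"y": 0.0033,"z": -0.012,"rx": -1.17,"ry": -6.8,"rz": 0},{"x": -0.025,"y": 0.0037,"z": -0.0138,"rx": -1.3,"ry": -7.7,"rz": 0},{"x": -0.0275,"y": 0.0042,"z": -0.0155,"rx": -1.45,"ry": -8.5,"rz": 0},{"x": -0.03,"y": 0.0046,"z": -0.0173,"rx": -1.6,"ry": -9.4,"rz": 0},{"x": -0.0325,"y": 0.005,"z": -0.0191,"rx": -1.75,"ry": -10.25,"rz": 0}]'

```text
time_s: 11.4
ee_pos: [0.5836, -0.0319, 0.2124]
tool_rot: [2.29, 1.933, 0.177]
wrist_force: [-0.5, 0.2, -0.7]
gripper_width: 1.001
finger_force: 0.3
```

```bash
python3 look.py s9
```

```text
11.4 X,Y,Z -0.07799251769161758 -8.622028952080731e-06 0.11140204821585717 F [-0.5434  0.1772 -0.7004] w 1.0007196180499074 ff 0.25118197314441204 rot [2.2899 1.9334 0.1768]
1400 angle pct [0.767  0.7952 0.8427 0.8871 0.9236 0.9598]
```

View pics/s9.png

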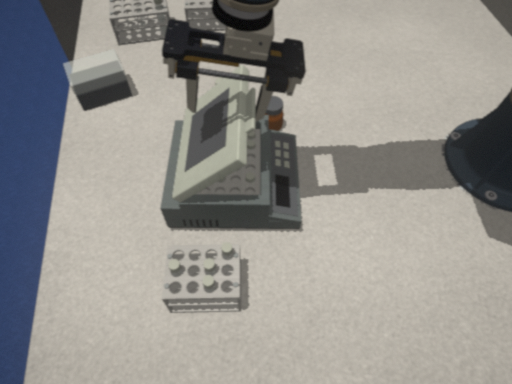

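The lid follows the finger: lip at about (95, 245), on the front finger's face, angle 0.77 rad as planned. I continue.

>>> play_rows --deltas '[{"x": -0.0024,"y": 0.0004,"z": -0.0019,"rx": -0.15,"ry": -0.85,"rz": 0},{"x": -0.0047,"y": 0.0008,"z": -0.0038,"rx": -0.29,"ry": -1.7,"rz": 0},{"x": -0.007,"y": 0.0012,"z": -0.0058,"rx": -0.44,"ry": -2.6,"rz": 0},{"x": -0.0093,"y": 0.0016,"z": -0.0078,"rx": -0.58,"ry": -3.4,"rz": 0},{"x": -0.0115,"y": 0.002,"z": -0.0099,"rx": -0.73,"ry": -4.3,"rz": 0},{"x": -0.0136,"y": 0.0023,"z": -0.0121,"rx": -0.87,"ry": -5.1,"rz": 0},{"x": -0.0157,"y": 0.0027,"z": -0.0143,"rx": -1.0,"ry": -6.0,"rz": 0},{"x": -0.0178,"y": 0.003,"z": -0.0165,"rx": -1.17,"ry": -6.8,"rz": 0},{"x": -0.0198,"y": 0.0034,"z": -0.0188,"rx": -1.3,"ry": -7.7,"rz": 0},{"x": -0.0217,"y": 0.0037,"z": -0.0211,"rx": -1.45,"ry": -8.5,"rz": 0},{"x": -0.0236,"y": 0.004,"z": -0.0235,"rx": -1.6,"ry": -9.4,"rz": 0},{"x": -0.0255,"y": 0.0044,"z": -0.0259,"rx": -1.75,"ry": -10.25,"rz": 0}]'

```text
time_s: 12.95
ee_pos: [0.5581, -0.0275, 0.1865]
tool_rot: [2.173, 1.835, 0.337]
wrist_force: [-0.7, 0.1, -0.7]
gripper_width: 0.999
finger_force: 0.4
```

```bash
sed -i 's/r>.08)&(r<.165)/r>.08)\&(r<.165)/;s/Z>.03/Z>.012/' look.py; python3 look.py s10
```

```text
12.95 X,Y,Z -0.10384541790736168 3.368298880192798e-05 0.08546556889985421 F [-0.7063  0.1131 -0.6876] w 0.9987061942090689 ff 0.35379115026444197 rot [2.1731 1.8348 0.3373]
1477 angle pct [0.5167 0.5542 0.6118 0.64   0.6759 0.7096]
```

View pics/s10.png

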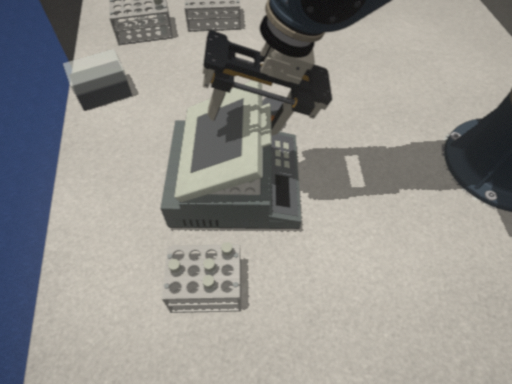

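On track at 0.52 rad; the lip at about (120, 268) rests on the front finger, and the upper finger clears the lid.

>>> play_rows --deltas '[{"x": -0.0018,"y": 0.0003,"z": -0.0025,"rx": -0.15,"ry": -0.9,"rz": 0},{"x": -0.0035,"y": 0.0006,"z": -0.005,"rx": -0.29,"ry": -1.7,"rz": 0},{"x": -0.0052,"y": 0.0009,"z": -0.0075,"rx": -0.44,"ry": -2.6,"rz": 0},{"x": -0.0069,"y": 0.0011,"z": -0.0101,"rx": -0.58,"ry": -3.4,"rz": 0},{"x": -0.0084,"y": 0.0014,"z": -0.0132,"rx": -0.7,"ry": -4.1,"rz": 0},{"x": -0.0098,"y": 0.0016,"z": -0.0164,"rx": -0.7,"ry": -4.1,"rz": 0},{"x": -0.0112,"y": 0.0019,"z": -0.0197,"rx": -0.7,"ry": -4.1,"rz": 0},{"x": -0.0126,"y": 0.0021,"z": -0.023,"rx": -0.7,"ry": -4.1,"rz": 0},{"x": -0.0138,"y": 0.0023,"z": -0.0265,"rx": -0.7,"ry": -4.1,"rz": 0},{"x": -0.0149,"y": 0.0025,"z": -0.03,"rx": -0.7,"ry": -4.1,"rz": 0},{"x": -0.016,"y": 0.0027,"z": -0.0335,"rx": -0.7,"ry": -4.1,"rz": 0},{"x": -0.017,"y": 0.0028,"z": -0.037,"rx": -0.7,"ry": -4.1,"rz": 0}]'

```text
time_s: 14.5
ee_pos: [0.5412, -0.0247, 0.1494]
tool_rot: [2.125, 1.794, 0.397]
wrist_force: [-0.2, -0.4, -0.7]
gripper_width: 0.999
finger_force: 0.4
```

```bash
python3 look.py s11
```

```text
14.5 X,Y,Z -0.12098834006849521 -5.310514618952945e-05 0.04839696655225431 F [-0.1954 -0.3662 -0.7492] w 0.9993960134127822 ff 0.43733853846788406 rot [2.1254 1.7944 0.3968]
1441 angle pct [0.266  0.3161 0.3644 0.388  0.4231 0.4544]
```

View pics/s11.png

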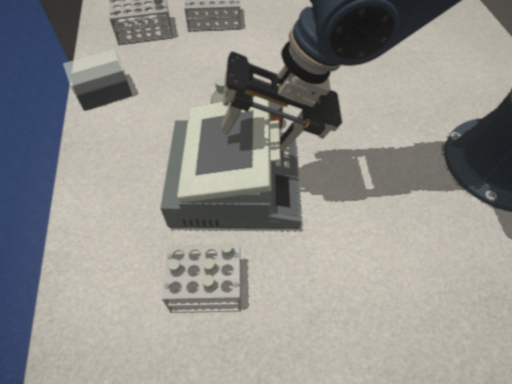

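At 0.27 rad, still carried, all clear. I slow down for the last stretch.

>>> play_rows --deltas '[{"x": -0.0006,"y": 0.0001,"z": -0.0025,"rx": 0,"ry": 0,"rz": 0},{"x": -0.0012,"y": 0.0002,"z": -0.005,"rx": 0,"ry": 0,"rz": 0},{"x": -0.0018,"y": 0.0003,"z": -0.0075,"rx": 0,"ry": 0,"rz": 0},{"x": -0.0024,"y": 0.0004,"z": -0.01,"rx": 0,"ry": 0,"rz": 0},{"x": -0.0029,"y": 0.0005,"z": -0.0125,"rx": 0,"ry": 0,"rz": 0},{"x": -0.0034,"y": 0.0006,"z": -0.015,"rx": 0,"ry": 0,"rz": 0},{"x": -0.0038,"y": 0.0007,"z": -0.0175,"rx": 0,"ry": 0,"rz": 0},{"x": -0.0042,"y": 0.0007,"z": -0.02,"rx": 0,"ry": 0,"rz": 0},{"x": -0.0045,"y": 0.0008,"z": -0.0222,"rx": 0,"ry": 0,"rz": 0},{"x": -0.0048,"y": 0.0008,"z": -0.0245,"rx": 0,"ry": 0,"rz": 0},{"x": -0.0051,"y": 0.0009,"z": -0.0268,"rx": 0,"ry": 0,"rz": 0},{"x": -0.0053,"y": 0.0009,"z": -0.029,"rx": 0,"ry": 0,"rz": 0}]'

```text
time_s: 16.05
ee_pos: [0.536, -0.0238, 0.1205]
tool_rot: [2.125, 1.794, 0.397]
wrist_force: [0.2, 0.1, -1.0]
gripper_width: 1.001
finger_force: 0.5
```

```bash
sed -i 's/^k=.*/k=m\&(r>.08)\&(r<.15)/;s/Z>.012/Z>.005/' look.py; echo 'k=m&(X<-.1)&(X>-.15);l=m&(X>-.07)&(X<-.03);zt,zb=np.median(Z[k]),np.median(Z[l]);print("top face z",zt,zb,"angle",np.arctan2(zt-zb,np.median(X[l])-np.median(X[k])))' >> look.py; python3 look.py s12
```

```text
16.05 X,Y,Z -0.12631580027768843 -3.565511479237746e-05 0.019479855433260695 F [ 0.1859  0.0695 -0.9792] w 1.001399960746552 ff 0.5052764830179513 rot [2.1253 1.7945 0.3968]
1172 angle pct [0.0963 0.1591 0.2006 0.2243 0.2582 0.2855]
top face z 0.027145265494541854 0.02222788687018115 angle 0.06581244898000416
```

The lid is at about 0.08 rad. For the last centimetre I go down only 9 mm, so the upper finger stays clear, and then draw the sloping finger away forward so the lip slides down it gently.

>>> play_rows --deltas '[{"x": -0.0001,"y": 0,"z": -0.0016,"rx": 0,"ry": 0,"rz": 0},{"x": -0.0002,"y": 0,"z": -0.0032,"rx": 0,"ry": 0,"rz": 0},{"x": -0.0003,"y": 0,"z": -0.0048,"rx": 0,"ry": 0,"rz": 0},{"x": -0.0004,"y": 0.0001,"z": -0.0064,"rx": 0,"ry": 0,"rz": 0},{"x": -0.0005,"y": 0.0001,"z": -0.008,"rx": 0,"ry": 0,"rz": 0},{"x": -0.0006,"y": 0.0001,"z": -0.009,"rx": 0,"ry": 0,"rz": 0},{"x": -0.0012,"y": 0.0002,"z": -0.009,"rx": 0,"ry": 0,"rz": 0},{"x": -0.0018,"y": 0.0003,"z": -0.009,"rx": 0,"ry": 0,"rz": 0},{"x": -0.0024,"y": 0.0004,"z": -0.009,"rx": 0,"ry": 0,"rz": 0},{"x": -0.003,"y": 0.0005,"z": -0.009,"rx": 0,"ry": 0,"rz": 0},{"x": -0.0036,"y": 0.0006,"z": -0.009,"rx": 0,"ry": 0,"rz": 0},{"x": -0.0042,"y": 0.0007,"z": -0.009,"rx": 0,"ry": 0,"rz": 0}]'

```text
time_s: 17.6
ee_pos: [0.5318, -0.0231, 0.1117]
tool_rot: [2.125, 1.794, 0.397]
wrist_force: [0.0, -0.1, -0.5]
gripper_width: 0.996
finger_force: 0.0
```

```bash
python3 look.py s13
```

```text
17.6 X,Y,Z -0.1305492043395392 -5.656762717935581e-05 0.010694954028288031 F [ 0.0469 -0.0721 -0.5144] w 0.9958736129365994 ff 0.0 rot [2.1252 1.7944 0.3969]
1120 angle pct [0.0597 0.1177 0.1386 0.1614 0.1943 0.2207]
top face z 0.019105902182425333 0.019103281128617672 angle 3.5084540089848236e-05
```

View pics/s13.png

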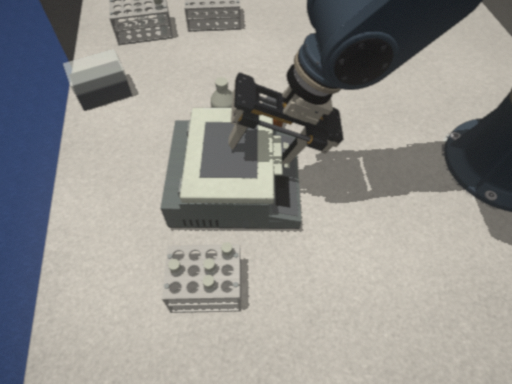

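The lid is shut: its top face is level at z = 19 mm above the hinge line, with zero contact force. I withdraw forward and then up.

>>> play_rows --deltas '[{"x": -0.002,"y": 0.0003,"z": 0,"rx": 0,"ry": 0,"rz": 0},{"x": -0.005,"y": 0.0008,"z": 0,"rx": 0,"ry": 0,"rz": 0},{"x": -0.009,"y": 0.0015,"z": 0,"rx": 0,"ry": 0,"rz": 0},{"x": -0.013,"y": 0.0022,"z": 0,"rx": 0,"ry": 0,"rz": 0},{"x": -0.016,"y": 0.0027,"z": 0.002,"rx": 0,"ry": 0,"rz": 0},{"x": -0.019,"y": 0.0032,"z": 0.01,"rx": 0,"ry": 0,"rz": 0},{"x": -0.022,"y": 0.0037,"z": 0.025,"rx": 0,"ry": 0,"rz": 0},{"x": -0.025,"y": 0.0042,"z": 0.045,"rx": 0,"ry": 0,"rz": 0},{"x": -0.028,"y": 0.0047,"z": 0.07,"rx": 0,"ry": 0,"rz": 0},{"x": -0.03,"y": 0.005,"z": 0.1,"rx": 0,"ry": 0,"rz": 0},{"x": -0.03,"y": 0.005,"z": 0.12,"rx": 0,"ry": 0,"rz": 0},{"x": -0.03,"y": 0.005,"z": 0.12,"rx": 0,"ry": 0,"rz": 0}]'

```text
time_s: 19.15
ee_pos: [0.5023, -0.0181, 0.2333]
tool_rot: [2.123, 1.793, 0.4]
wrist_force: [-0.0, 0.6, 0.0]
gripper_width: 0.998
finger_force: 0.0
```

```bash
python3 look.py s14; python3 - <<'E'
from cell import arm
print(arm.job_done())
E
```

```text
19.15 X,Y,Z -0.1604131001250105 -9.781122989899877e-05 0.13234832515128514 F [-0.0303  0.5588  0.024 ] w 0.9975244724619992 ff 0.0 rot [2.1231 1.7927 0.3998]
1115 angle pct [0.0547 0.1152 0.1385 0.1625 0.1942 0.222 ]
top face z 0.019072698380617398 0.019047406368878833 angle 0.0003401042259156401
the job is handed in; nothing more can be done
None
```

I tipped the lid past balance, caught it on a finger at about 1.02 rad and lowered it to level and shut; the arm then withdrew clear and the job was handed in at 19 s, with no verdict returned and the rack, bottle and jar not re-measured, though the arm kept clear of them.

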